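# Press a lens barrel into the V saddles of its magnifier stand

## Task

The lens barrel for the bench magnifier is in its closed case: the back edge of the loose lid is tucked under two catches, so tip the lid up by the orange tab at its front, draw it out and off, and lay it flat, right way up, on the worktop. Then take the barrel out and seat it in the two V saddles of the stand, lying along them with its middle between the saddles, and press it down firmly, without forcing it, so that all four self-adhesive pads take hold. Finish while you are still holding it pressed there; leave the thread spools and the glue tube as they are.

Things in the scene. Friction and masses are not known exactly. Their poses are not given: they have to be found in the camera images.
- case: dark blue-green open-topped box, 98 (x) x 132 (y) mm, rim 52 mm high, fixed; walls 3 mm, floor 4 mm. Origin: centre of its underside; x points to its back, z up. Inside, two black foam rests, 14 mm wide, 44 mm either side of the middle along y, 18 mm high, carry the barrel; between them the floor is clear over 74 mm, with 30 mm free on each side of the barrel
- lid: loose light grey lid on the case: plate 96 (x) x 132 (y) x 4 mm, about 0.12 kg; under it a rim 4 mm high drops 3 mm clear inside the case walls. Origin: centre of the plate's underside (4 mm above the worktop when laid flat); x to its back edge, z up. To free it, tip the front up about 0.2 rad about the back edge, draw it about 15 mm to the front, then lift
- lid_tab (a point): centre of the top of the orange upright tab at the front of the lid: 12 mm thick along the lid's x, 34 mm wide along y, 25 mm high above the plate; 39 mm in front of the lid's origin, 29 mm above it. Fingers may close across its thickness or its width. Axes as the lid's
- lid_back (a point): middle of the lid's back edge, on the plate's underside, 48 mm behind the lid's origin. The worktop between case and stand, in front of the spools and the tube, is free for the lid
- case_back (a point): fixed to the case: where the middle of the lid's back edge lies while closed, 42 mm behind the case's origin, 52 mm up. Two steel catches, 22 mm wide, 40 mm either side of it along y, reach 6 mm over the lid's back edge, with 3 mm of air above the plate; their tops are 62 mm high
- barrel: black lens barrel with two brass rings and glass at both ends, a cylinder 32 mm in diameter and 104 mm long, 0.1 to 0.21 kg, the same both ways round. Starts in the case under the lid, along the case's y, axis 26 mm above the case's underside. Origin: on its axis at mid length; its y is the axis (it may roll about it). More than 45 N against the stand would crack it
- stand: magnifier stand, fixed: pale aluminium foot 88 (x) x 108 (y) x 6 mm with two black V saddles, each 16 mm thick along y, 54 mm across, 42 mm high, centred 34 mm either side of the middle along y, so 52 mm between them are clear for fingers down to the foot. Flanks at 45 degrees, open upward. Origin: centre of its underside; y runs along the V, z up
- stand_seat (a point): where the barrel's origin lies when it is seated: on the line of the V, midway between the saddles, 48 mm above the stand's underside; axes as the stand's. If the hand stands a millimetre to one side or turned, one flank carries all the push and the other none: ease sideways with the force until both carry alike, pressing with some 10 to 20 N; the barrel may be gripped or pressed from on top
- pad_left_near: pale yellow self-adhesive pad, 18 x 14 x 2 mm, on the -x flank of the +y saddle (stand axes), 12 mm beside and 12 mm below the seat line; origin at its centre, z out of the flank. Hard, friction 0.5 to 0.7; does not stick
- pad_left_far: pale yellow self-adhesive pad, 18 x 14 x 2 mm, on the +x flank of the +y saddle (stand axes), 12 mm beside and 12 mm below the seat line; origin at its centre, z out of the flank. Hard, friction 0.5 to 0.7; does not stick
- pad_right_near: pale yellow self-adhesive pad, 18 x 14 x 2 mm, on the -x flank of the -y saddle (stand axes), 12 mm beside and 12 mm below the seat line; origin at its centre, z out of the flank. Hard, friction 0.5 to 0.7; does not stick
- pad_right_far: pale yellow self-adhesive pad, 18 x 14 x 2 mm, on the +x flank of the -y saddle (stand axes), 12 mm beside and 12 mm below the seat line; origin at its centre, z out of the flank. Hard, friction 0.5 to 0.7; does not stick
- spool_green: wooden spool of green thread, 36 mm in diameter, 50 mm high, standing; origin: centre of its underside
- spool_cream: wooden spool of cream thread, 36 mm in diameter, 50 mm high, standing; origin: centre of its underside
- fabric_glue: red glue tube, 36 x 136 x 26 mm, lying along its y; origin: centre of its underside
Mind the look-alikes: they are no part of the job. Leave any pink look-alike of the stand alone.

How it is judged:
By the outcome, as a careful person would: the job done as asked, in the order asked, and still so for the second after the job is handed in, while the arm keeps its last pose, push and grip.
It also fails if it takes over 58 s, if anything falls off the work surface, if the arm or the gripper's body presses on something with over 40 N, if the wrist force passes 120 N, or if a joint passes its speed limit or range.

## Robot

A 7-joint arm with a two-finger parallel gripper is mounted at the origin on a cart in front of the work surface, level with it; the furniture and walls round the work are solid. World frame = base frame: x ahead of the robot, y to its left, z up, the work surface at z = 0. Lengths are in m, angles in rad, forces in N, time in s.
With the tool pointing down it reaches from about 0.35 to 0.9 m from the base axis. Payload 8.1 kg.
Tool frame: the origin (TCP) lies midway between the tips of the shut fingers; the grasp point (between the pads) lies 19 mm behind it; z points along the fingers, y is the line along which they close (so a half turn about z gives the same grasp; the last joint's range is limited). The gripper opens to 92 mm and grips with 3 to 60 N. Pads are 19 mm wide; open, the fingers measure 130 mm over their backs; the gripper's body (75 mm by 190 mm) begins 47 mm behind the grasp point.
Start: joints at [1.233, 0.434, 0.025, 1.573, -0.012, 1.134, -0.075], TCP at [0.145, -0.608, 0.227] pointing down, gripper open.
Joint ranges: [-2.62, 2.62], [-0.44, 2.09], [-1.27, 1.32], [0.08, 2.57], [-1.32, 4.46], [0.12, 2], [-2.74, 2.74]. Speed limits (rad/s): [2.22, 2.22, 3.01, 3.01, 3.14, 3.14, 3.14].

## Interface

Orientations are given as a rotation vector (axis times angle).
In Python, from cell import arm gives the robot as it stands.
- The arm moves only by the tool carry_out, never from a script. Its arguments are lists of equal length, an entry for each row: "claw": the finger opening in cm, from 0 to 9.18; "delta_pos": the shift along the tool's x, y, z in cm, a list of three; "angular": the turn, a rotation vector about the tool's x, y, z in rad, a list of three. In form: {"claw": [claw, ...], "delta_pos": [[dx, dy, dz], ...], "angular": [[ax, ay, az], ...]}. A call has 1 to 20 rows; each row shifts and turns the commanded pose from where the row before left it, along the tool's axes as they then stand; what a row does not reach is not made up. A row lasts 1/10 s, in which the tool goes at most 50 mm and 8.59 degrees, less where a joint would pass 70% of its speed; a pose out of reach is approached as far as the arm can. A call with a gripper value outside its range is refused whole. The fingers move at their own pace and stop on an object; "force" is the grip in N (left out, the last holds). Time passes only in rows, so rows that do not move let the fingers close. It gives the time, the measured TCP pose, the force, the opening and the grip force at its end, in the units of the state.
- arm.observe(): the state, without advancing time (a new reading comes with each control period).
- arm.get_image(name): name is "scene" or "top" or "wrist"; returns a dict with "frame" (480x640x3 uint8, red, green, blue), "mtx" (3x3 intrinsics, pixels), "T" (4x4, takes a point from camera to world coordinates). Camera axes: x right, y down, z forward; pixel columns grow to the right and rows downward; lengths in m; the calibration is good to about 2 mm. A picture is of the moment at which its call begins. There is no depth.
- arm.sign_off(): hands the job in; it is judged then, once.
Trained networks look in a picture, given as the dict that the camera call returned (one of the last four; its "shot" number tells which), for a name from the list of things; names that differ only in an ending like _2 or _b are one class to them, and where a whole thing is asked for, a point or a joint stands for the part that bears it (a point fixed in the world has none). Each returns a list of dicts, best first, with "conf" (0 to 1); they miss things now and then, are a little off and sometimes report something else, mostly with a low value. They report only what shows in the picture. A call takes as long as a camera call. They do not tell look-alikes from the thing itself.
- arm.look_for(label, picture): "centre" ([column, row] as shares, 0 to 1, of the picture: columns of its width, rows of its height, amid what is visible of it).
- arm.trace(label, picture): "region" (480x640 bool, what is visible of it) and "centre" ([column, row] as shares, 0 to 1, of the picture: columns of its width, rows of its height, amid what is visible of it).
- arm.place_of(label, picture): "centre" ([column, row] as shares, 0 to 1, of the picture: columns of its width, rows of its height: a listed point, or the origin of a listed thing).
The state is a dict: "clock": time; "joints": joint angles; "dq": joint speeds; "joint_efforts": joint torques, N m; "position": TCP position; "ee_rot": TCP orientation; "force": force on the tool from outside, world axes, zero at the start; "ft_torque": the same for the moment, N m; "width": opening from 0.0 (shut) to 1.0 (fully open); "gripper_force": force on a finger pad.
Only numpy, scipy, OpenCV 4.12 (cv2) and the standard library are available. Lean on these libraries where they do the work, as an engineer would, in place of code of your own. Each camera call takes 0.05 s, during which the arm holds its last target. There are 200 camera calls.

## Working session

There is one attempt and no reset: what is moved stays moved. The work goes in short steps, Python scripts to look and compute and a tool call to move; the robot and the scene stay as the last step left them, time stands still between calls to the robot, and variables do not carry over. Pictures are saved under pics/ and viewed, at most 12 in all, crops included, and the job is handed in when it is done.

Besides the shell and the picture viewer there is one more tool, called after ">>>" by a JSON object that holds its "op" and its "data". carry_out: Moves the arm, as the interface text tells. Its arguments: {"type":"object","properties":{"claw":{"type":"array","items":{"type":"number"}},"delta_pos":{"type":"array","items":{"type":"array","items":{"type":"number"}}},"angular":{"type":"array","items":{"type":"array","items":{"type":"number"}}},"force":{"type":"number"}},"required":["claw","delta_pos","angular"]}

```bash
mkdir -p pics; ls; cat > h.py <<'E'
import numpy as np, cv2
from cell import arm
from scipy.spatial.transform import Rotation as R
def ray(p,c):
    u=np.array([c[0]*640,c[1]*480,1.]); d=p["T"][:3,:3]@np.linalg.inv(p["mtx"])@u
    return p["T"][:3,3],d/np.linalg.norm(d)
def atz(p,c,z):
    o,d=ray(p,c); return o+d*(z-o[2])/d[2]
def tri(rs):
    A=np.zeros((3,3));b=np.zeros(3)
    for o,d in rs:
        M=np.eye(3)-np.outer(d,d);A+=M;b+=M@o
    x=np.linalg.solve(A,b); return x,[np.linalg.norm((np.eye(3)-np.outer(d,d))@(x-o)) for o,d in rs]
def proj(p,X):
    T=np.linalg.inv(p["T"]);q=p["mtx"]@(T[:3,:3]@X+T[:3,3]);return q[:2]/q[2]
def save(p,n): cv2.imwrite(f"pics/{n}.png",p["frame"][:,:,::-1])
E
python3 - <<'E'
from h import *
s=arm.observe();print(s)
P={n:arm.get_image(n) for n in("scene","top","wrist")}
for n in P: save(P[n],n+"0"); print(n,P[n]["T"].round(3).tolist(),P[n]["mtx"].round(0).tolist())
for l in "case lid lid_tab lid_back case_back stand stand_seat pad_left_near pad_left_far pad_right_near pad_right_far spool_green spool_cream fabric_glue".split():
    a=[arm.place_of(l,P[n]) for n in("scene","top")]
    for n,q in zip(("scene","top"),a): print(l,n,[(np.round(np.array(x["centre"])*[640,480]).tolist(),round(x["conf"],2)) for x in q[:3]])
    if a[0] and a[1]:
        x,e=tri([ray(P[n],q[0]["centre"]) for n,q in zip(("scene","top"),a)]); print("   ",x.round(4),np.round(e,4))
E
```

```text
pics
{'clock': 0.0, 'joints': array([ 1.23340932,  0.43526755,  0.02494555,  1.57413633, -0.01161039,
        1.13401888, -0.07511547]), 'dq': array([-0.00229327, -0.00144917,  0.00154763, -0.00127206, -0.00067273,
        0.00055599,  0.00049872]), 'joint_efforts': array([ 1.13356066e-04, -6.67849231e+01,  9.84904803e-01, -3.14457178e+01,
       -6.04145718e-02,  4.27598739e-02,  1.59487986e-04]), 'position': array([ 0.14523089, -0.6073315 ,  0.22590182]), 'ee_rot': array([-3.11834027e+00, -3.67660751e-01,  5.14429683e-04]), 'force': array([-0.18086639, -0.42074553, -0.11970031]), 'ft_torque': array([ 0.04817826, -0.0149153 , -0.00560932]), 'gripper_force': 0.0, 'width': 0.99739560463215}
scene [[-0.748, -0.327, 0.577, 0.042], [-0.663, 0.353, -0.66, 0.584], [0.012, -0.877, -0.481, 0.505], [0.0, 0.0, 0.0, 1.0]] [[469.0, 0.0, 317.0], [0.0, 469.0, 240.0], [0.0, 0.0, 1.0]]
top [[-0.028, -0.989, 0.147, 0.369], [-0.999, 0.025, -0.019, 0.02], [0.015, -0.148, -0.989, 1.175], [0.0, 0.0, 0.0, 1.0]] [[471.0, 0.0, 321.0], [0.0, 471.0, 235.0], [0.0, 0.0, 1.0]]
wrist [[0.233, -0.925, -0.299, 0.22
[... 1478 characters left out ...]
scene []
pad_right_near top [([423.0, 248.0], 0.42), ([444.0, 316.0], 0.39), ([295.0, 193.0], 0.17)]
pad_right_far scene [([401.0, 223.0], 0.52), ([483.0, 241.0], 0.43)]
pad_right_far top [([447.0, 305.0], 0.59), ([421.0, 240.0], 0.48)]
    [ 0.4243 -0.2398  0.0773] [0.0787 0.0787]
spool_green scene [([254.0, 269.0], 0.65), ([220.0, 359.0], 0.36)]
spool_green top [([292.0, 191.0], 0.6)]
    [0.6592 0.0683 0.0018] [0.0002 0.0002]
spool_cream scene [([263.0, 250.0], 0.61)]
spool_cream top [([318.0, 172.0], 0.54)]
    [ 0.7062  0.0016 -0.0012] [0.0018 0.0018]
fabric_glue scene [([289.0, 244.0], 0.63)]
fabric_glue top [([341.0, 182.0], 0.7)]
    [ 6.805e-01 -5.570e-02  2.000e-04] [0.0001 0.0001]
```

View pics/scene0.png

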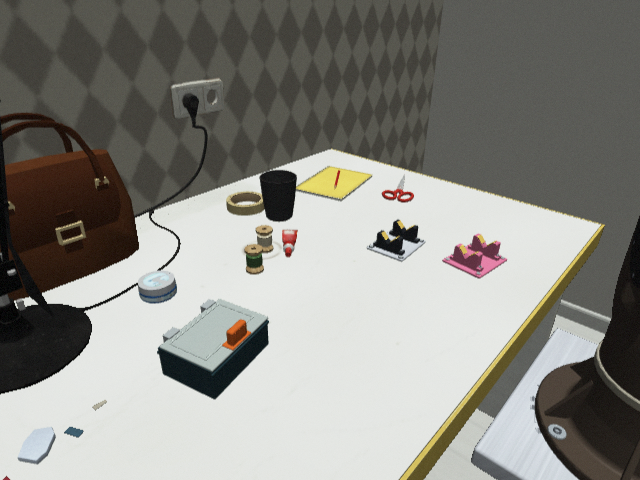

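View pics/top0.png

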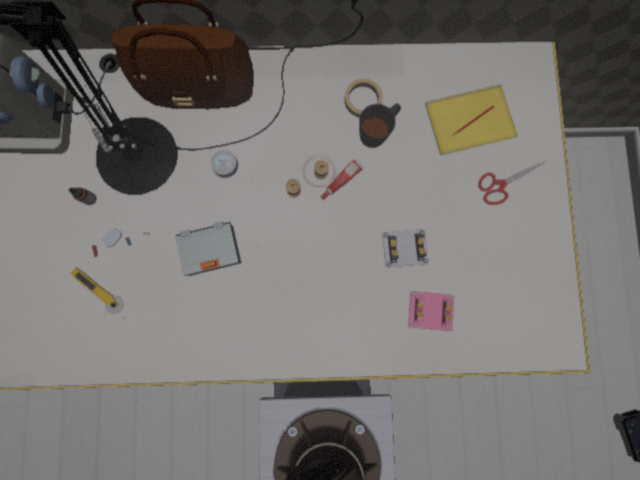

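The scene camera shows the case at (213,345) with the orange tab at (236,333), the true pale stand at (396,240) and the pink look-alike at (475,255). In the top view, the case is at (208,248), the stand at (405,248), the pink one at (431,311), and the spools and tube at (293,187), (321,168) and (341,180).

```bash
cat >> h.py <<'E'
def near(res,uv,r=30):
    c=[q for q in res if np.hypot(*(np.array(q["centre"])*[640,480]-uv))<r]; return c[0]["centre"] if c else None
def go(X,yaw,pitch=0):
    "tool down, tool x at heading yaw; pitch about tool y; prints the shift/turn needed in tool axes"
    s=arm.observe(); Rc=R.from_rotvec(s["ee_rot"]); Rt=R.from_euler("z",yaw)*R.from_euler("x",np.pi)*R.from_euler("y",pitch)
    print("shift cm",(Rc.inv().apply(np.array(X)-s["position"])*100).round(2),"turn",(Rc.inv()*Rt).as_rotvec().round(3),"clk",round(s["clock"],2))
E
python3 - <<'E'
from h import *
P={n:arm.get_image(n) for n in("scene","top")}
UV={"scene":(396,240),"top":(405,248)}
for l in ["stand","stand_seat","pad_left_near","pad_left_far","pad_right_near","pad_right_far"]:
    c=[(P[n],near(arm.place_of(l,P[n]),UV[n],45 if n=="scene" else 32)) for n in P]
    for p,q in c: print(l,None if q is None else (np.array(q)*[640,480]).round(1))
    if all(q is not None for p,q in c):
        x,e=tri([ray(*k) for k in c]);print(x.round(4),np.round(e,4))
go([0.40,-0.14,0.25],0.2)
go([0.43,0.26,0.25],0.2)
E
```

```text
stand [398.8 247.6]
stand None
stand_seat [398.9 224.2]
stand_seat [411.2 245. ]
[ 0.5061 -0.2173  0.0487] [0.0001 0.0001]
pad_left_near None
pad_left_near [394.9 255.6]
pad_left_far [384.  233.4]
pad_left_far [421.  250.6]
[ 0.5187 -0.233   0.0139] [0.0276 0.0276]
pad_right_near None
pad_right_near [422.3 250.9]
pad_right_far [399.4 225. ]
pad_right_far [420.8 240.2]
[ 0.5199 -0.245   0.0317] [0.0005 0.0005]
shift cm [ 35.65 -39.58  -2.33] turn [0.    0.    0.035] clk 2.25
shift cm [ 47.87 -77.79  -2.33] turn [0.    0.    0.035] clk 2.25
```

>>> {"op": "carry_out", "data": {"claw": [9,9,9,9,9,9,9,9,9,9,9,9,9,9], "delta_pos": [[3.3,-2.6,-0.2],[3.3,-2.6,-0.2],[3.3,-2.6,-0.2],[3.3,-2.6,-0.2],[3.3,-2.6,-0.2],[3.3,-2.6,-0.2],[3.3,-2.6,-0.2],[3.3,-2.6,-0.2],[3.3,-2.6,-0.2],[3.3,-2.6,-0.2],[3.3,-2.6,-0.2],[3.3,-2.6,-0.2],[0,0,0],[0,0,0]], "angular": [[0,0,0],[0,0,0],[0,0,0],[0,0,0],[0,0,0],[0,0,0],[0,0,0],[0,0,0],[0,0,0],[0,0,0],[0,0,0],[0,0,0],[0,0,0],[0,0,0]]}}

```text
clock: 3.65
position: [0.4584, -0.2115, 0.2507]
ee_rot: [3.119, 0.372, 0.0]
force: [-0.2, -0.9, 0.4]
width: 0.978
gripper_force: 0.0
```

```bash
python3 - <<'E'
from h import *
p=arm.get_image("wrist"); save(p,"w1"); s=arm.observe(); print(s["position"].round(4),s["ee_rot"].round(3))
np.savez("w1.npz",**p)
for l,z in [("stand",0),("stand_seat",.048),("pad_left_near",.036),("pad_left_far",.036),("pad_right_near",.036),("pad_right_far",.036)]:
    for q in arm.place_of(l,p)[:3]: print(l,(np.array(q["centre"])*[640,480]).round(1),round(q["conf"],2),atz(p,q["centre"],z).round(4))
E
```

```text
[ 0.4577 -0.2127  0.2507] [ 3.12e+00  3.68e-01 -1.00e-03]
stand [347.1 294.1] 0.94 [ 0.3476 -0.2667  0.    ]
stand [334.9 165.1] 0.74 [ 0.5039 -0.2112  0.    ]
stand_seat [337.6 165.2] 0.97 [ 0.5087 -0.2117  0.048 ]
stand_seat [349.2 314.3] 0.67 [ 0.3454 -0.267   0.048 ]
pad_left_near [300.4 173.7] 0.6 [ 0.4897 -0.1761  0.036 ]
pad_left_near [316.5 304.6] 0.53 [ 0.3424 -0.228   0.036 ]
pad_left_far [327.  289.5] 0.49 [ 0.3648 -0.2355  0.036 ]
pad_left_far [306.9 151. ] 0.43 [ 0.5142 -0.1776  0.036 ]
pad_left_far [362.  182.2] 0.4 [ 0.4965 -0.2421  0.036 ]
pad_right_near [371.1 320.5] 0.7 [ 0.337  -0.2976  0.036 ]
pad_right_near [368.1 182.8] 0.54 [ 0.4974 -0.2486  0.036 ]
pad_right_far [378.4 306.8] 0.56 [ 0.3571 -0.301   0.036 ]
pad_right_far [365.8 160.1] 0.47 [ 0.5198 -0.2398  0.036 ]
```

View pics/w1.png

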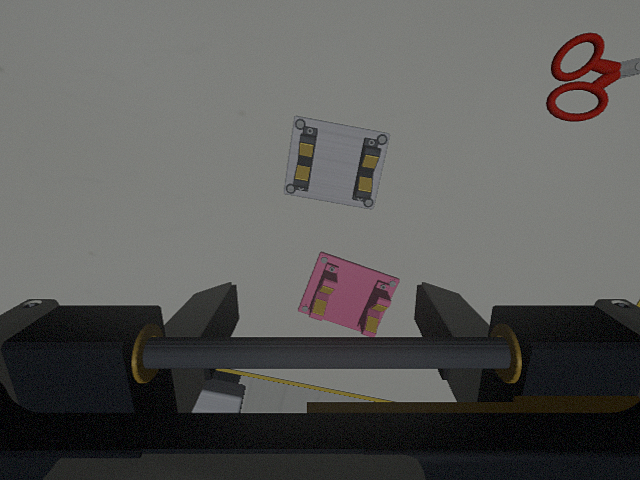

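The true stand is at (337,163), with its foot corners at about (296,116), (390,133), (374,208) and (284,190). The pink one is at (349,290).

```bash
python3 - <<'E'
from h import *
p=dict(np.load("w1.npz"))
c=[(296,116),(390,133),(374,208),(284,190)]
W=np.array([atz(p,(u/640,v/480),.006) for u,v in c]);print(W.round(4),W.mean(0).round(4))
# order: +x+y, +x-y, -x-y, -x+y
M=np.array([[44,54],[44,-54],[-44,-54],[-44,54]])/1000
def fit(M,Wd):
    a=M-M.mean(0);b=Wd-Wd.mean(0);return np.arctan2((a[:,0]*b[:,1]-a[:,1]*b[:,0]).sum(),(a*b).sum()),np.sqrt((b**2).sum()/(a**2).sum())
print("yaw,scale",fit(M,W[:,:2]))
pc=[(306,149),(302,173),(371,161),(365,184)]
Wp=np.array([atz(p,(u/640,v/480),.036) for u,v in pc]);print(Wp.round(4),Wp.mean(0).round(4))
print(fit(np.array([[12,34],[-12,34],[12,-34],[-12,-34]])/1000,Wp[:,:2]))
go([0.44,0.26,0.25],0.2)
E
```

```text
[[ 0.5455 -0.1567  0.006 ]
 [ 0.5527 -0.2618  0.006 ]
 [ 0.4669 -0.268   0.006 ]
 [ 0.4628 -0.1602  0.006 ]] [ 0.507  -0.2117  0.006 ]
yaw,scale (np.float64(0.05468688111094915), np.float64(0.9760018307281226))
[[ 0.516  -0.1763  0.036 ]
 [ 0.4909 -0.1775  0.036 ]
 [ 0.5201 -0.2454  0.036 ]
 [ 0.4954 -0.2457  0.036 ]] [ 0.5056 -0.2112  0.036 ]
(np.float64(0.05976479681340245), np.float64(1.0145188186641532))
shift cm [  9.23 -46.44   0.06] turn [0.    0.    0.033] clk 4.0
```

>>> {"op": "carry_out", "data": {"claw": [9,9,9,9,9,9,9,9,9,9,9,9,9,9], "delta_pos": [[0.7,-3.85,0],[0.7,-3.85,0],[0.7,-3.85,0],[0.7,-3.85,0],[0.7,-3.85,0],[0.7,-3.85,0],[0.7,-3.85,0],[0.7,-3.85,0],[0.7,-3.85,0],[0.7,-3.85,0],[0.7,-3.85,0],[0.7,-3.85,0],[0,0,0],[0,0,0]], "angular": [[0,0,0],[0,0,0],[0,0,0],[0,0,0],[0,0,0],[0,0,0],[0,0,0],[0,0,0],[0,0,0],[0,0,0],[0,0,0],[0,0,0],[0,0,0],[0,0,0]]}}

```text
clock: 5.4
position: [0.432, 0.2568, 0.2505]
ee_rot: [3.12, 0.37, -0.001]
force: [0.3, 0.2, -0.5]
width: 0.984
gripper_force: 0.0
```

```bash
python3 - <<'E'
from h import *
p=arm.get_image("wrist"); save(p,"w2"); s=arm.observe(); print(s["position"].round(4),s["ee_rot"].round(3))
np.savez("w2.npz",**p)
for l,z in [("case",0),("lid",.052),("lid_tab",.081),("lid_back",.052),("case_back",.052)]:
    for q in arm.place_of(l,p)[:2]: print(l,(np.array(q["centre"])*[640,480]).round(1),round(q["conf"],2),atz(p,q["centre"],z).round(4))
E
```

```text
[0.4324 0.2556 0.2505] [ 3.119e+00  3.670e-01 -1.000e-03]
lid [327.4 136.7] 0.81 [0.507  0.2733 0.052 ]
lid_tab [326.9 179.4] 0.65 [0.4701 0.2649 0.081 ]
lid_back [331.3  81.3] 0.97 [0.5564 0.2815 0.052 ]
case_back [328.1  84.5] 0.83 [0.553  0.2838 0.052 ]
```

View pics/w2.png

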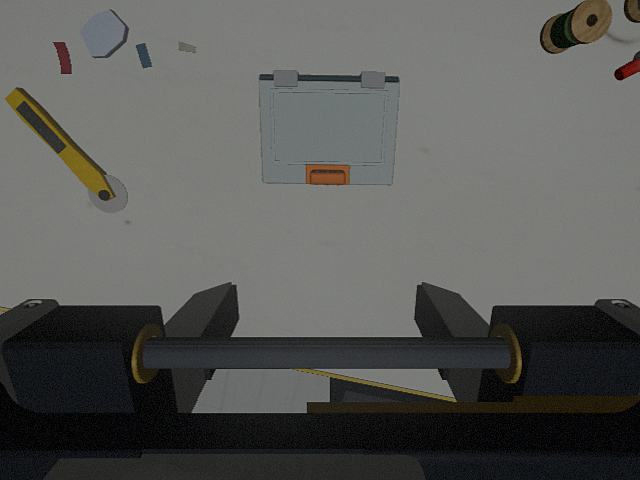

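The closed lid spans (262,78)–(398,185) and the tab is at (327,175). The catches are at (286,78) and (372,78), and the lid looks nearly aligned with the tool.

```bash
python3 - <<'E'
from h import *
p=dict(np.load("w2.npz"))
for u,v in [(262,184),(395,185)]: print(atz(p,(u/640,v/480),.056).round(4))
f=[atz(p,(u/640,v/480),.056) for u,v in [(262,184),(395,185)]];d=f[1]-f[0];print(np.linalg.norm(d),np.arctan2(d[0],-d[1]), (f[0]+f[1])/2)
f=[atz(p,(u/640,v/480),.062) for u,v in [(286,71),(373,72)]];d=f[1]-f[0];print(np.linalg.norm(d),np.arctan2(d[0],-d[1]), (f[0]+f[1])/2)
hsv=cv2.cvtColor(p["frame"],cv2.COLOR_RGB2HSV);m=cv2.inRange(hsv,(5,150,60),(20,255,255));m[:150]=0;m[200:]=0
m[:,:295]=0;m[:,365:]=0
ys,xs=np.where(m);print(xs.min(),xs.max(),ys.min(),ys.max())
for l in (165,167,170,174,178,182,184):
    r=np.where(m[l])[0];print(l,r.min() if len(r) else 0,r.max() if len(r) else 0, p["frame"][l,327])
go([0.468,0.2655,0.14],0.205)
E
```

```text
[0.4468 0.327  0.056 ]
[0.4775 0.1956 0.056 ]
0.13499408965637713 0.22924759030222838 [0.46215354 0.26131384 0.056     ]
0.07892808189338889 0.22612170700632908 [0.56271589 0.28489244 0.062     ]
306 348 165 184
165 306 348 [119  67  31]
167 306 348 [139  87  40]
170 306 348 [53 40 39]
174 306 348 [124  73  41]
178 306 348 [132  78  44]
182 306 348 [125  72  42]
184 317 346 [78 42 29]
shift cm [ 3.68 -0.17 11.08] turn [ 0.    -0.     0.028] clk 5.7
```

>>> {"op": "carry_out", "data": {"claw": [7,7,7,7,7,7,7], "delta_pos": [[0.65,0,2.0],[0.65,0,2.5],[0.65,0,2.5],[0.65,0,2.5],[0.65,0,2.5],[0.65,0,2.5],[0,0,0]], "angular": [[0,0,0],[0,0,0],[0,0,0],[0,0,0],[0,0,0],[0,0,0],[0,0,0]], "force": 50}}

```text
clock: 6.4
position: [0.4694, 0.2637, 0.103]
ee_rot: [3.118, 0.365, -0.007]
force: [-0.8, -0.4, -0.4]
width: 0.765
gripper_force: 0.0
```

```bash
python3 - <<'E'
from h import *
p=arm.get_image("wrist"); save(p,"w3"); s=arm.observe(); print(s["position"].round(4),s["ee_rot"].round(3),s["width"])
np.savez("w3.npz",**p)
for l,z in [("lid",.052),("lid_tab",.081),("lid_back",.052),("case_back",.052)]:
    for q in arm.place_of(l,p)[:2]: print(l,(np.array(q["centre"])*[640,480]).round(1),round(q["conf"],2),atz(p,q["centre"],z).round(4))
q=arm.place_of("lid_tab",p); w=dict(np.load("w2.npz"))
if q: print(tri([ray(p,q[0]["centre"]),ray(w,(326.9/640,179.4/480))]))
E
```

```text
[0.4696 0.2645 0.1048] [ 3.119  0.366 -0.004] 0.7598878866034147
lid [325.8 204. ] 0.56 [0.5085 0.2727 0.052 ]
lid [327.6 122.9] 0.25 [0.5545 0.2826 0.052 ]
lid_tab [324.  280.8] 0.76 [0.4713 0.2649 0.081 ]
lid_back [325.6 118.4] 0.8 [0.5566 0.2842 0.052 ]
case_back [324.8 124.4] 0.9 [0.5533 0.2839 0.052 ]
(array([0.46968364, 0.2647052 , 0.07750026]), [np.float64(0.0001452470843437853), np.float64(0.00014524708434371104)])
```

View pics/w3.png

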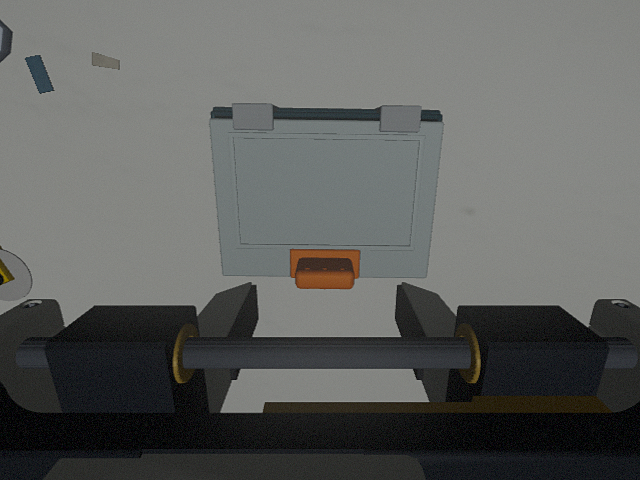

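The tab's top is at (325,280), centred between the fingers and square to them.

>>> {"op": "carry_out", "data": {"claw": [7,7,7,7,7,2.5,2.5,2.5,2.5,2.5,2.5], "delta_pos": [[0.1,0,1.2],[0,0,1.2],[0,0,1.2],[0,0,0.9],[0,0,0],[0,0,0],[0,0,0],[0,0,0],[0,0,0],[0,0,0],[0,0,0]], "angular": [[0,0,0],[0,0,0],[0,0,0],[0,0,0],[0,0,0],[0,0,0],[0,0,0],[0,0,0],[0,0,0],[0,0,0],[0,0,0]], "force": 50}}

```text
clock: 7.8
position: [0.4713, 0.2658, 0.061]
ee_rot: [-3.12, -0.367, -0.001]
force: [-0.5, 0.3, 3.0]
width: 0.366
gripper_force: 50.0
```

>>> {"op": "carry_out", "data": {"claw": [2.5,2.5,2.5,2.5,2.5,2.5,2.5,2.5,2.5,2.5,2.5], "delta_pos": [[0.02,0,-0.19],[0.02,0,-0.19],[0.02,0,-0.19],[0.02,0,-0.19],[0.02,0,-0.19],[0.02,0,-0.19],[0.02,0,-0.19],[0.02,0,-0.19],[0.02,0,-0.19],[0.02,0,-0.19],[0,0,0]], "angular": [[0,-0.022,0],[0,-0.022,0],[0,-0.022,0],[0,-0.022,0],[0,-0.022,0],[0,-0.022,0],[0,-0.022,0],[0,-0.022,0],[0,-0.022,0],[0,-0.022,0],[0,0,0]]}}

```text
clock: 8.9
position: [0.4754, 0.2668, 0.0792]
ee_rot: [3.076, 0.362, -0.34]
force: [0.2, 0.6, -0.6]
width: 0.364
gripper_force: 50.0
```

```bash
python3 - <<'E'
from h import *
p=arm.get_image("scene"); cv2.imwrite("pics/s1.png",cv2.resize(p["frame"][200:440,80:400,::-1],(640,480)))
s=arm.observe(); print(s["position"].round(4),R.from_rotvec(s["ee_rot"]).as_matrix().round(3).tolist(),s["force"].round(1),s["gripper_force"],s["width"])
E
```

```text
[0.4752 0.2668 0.0791] [[0.949, 0.232, -0.212], [0.227, -0.973, -0.05], [-0.218, -0.0, -0.976]] [ 0.3 -0.5 -0.4] 50.000213384628296 0.36404576835494923
```

View pics/s1.png

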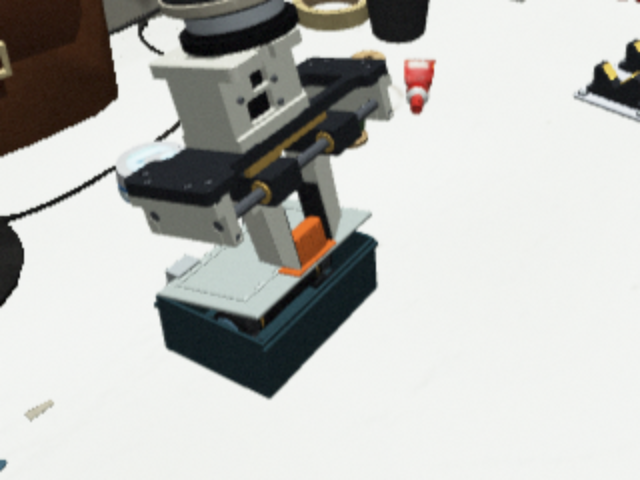

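The lid is tipped up at the front (crop 265,270), held by its tab, and nothing is binding. Next I draw it to the front and lift it.

>>> {"op": "carry_out", "data": {"claw": [2.5,2.5,2.5,2.5,2.5,2.5,2.5,2.5,2.5,2.5,2.5,2.5,2.5], "delta_pos": [[-0.3,0,0.06],[-0.3,0,0.06],[-0.3,0,0.06],[-0.3,0,0.06],[-0.3,0,0.06],[-0.3,0,0.06],[-0.2,0,-0.8],[-0.3,0,-1.5],[-0.3,0,-1.5],[-0.3,0,-1.5],[-0.3,0,-1.5],[-0.2,0,-1.0],[0,0,0]], "angular": [[0,0,0],[0,0,0],[0,0,0],[0,0,0],[0,0,0],[0,0,0],[0,0,0],[0,0,0],[0,0,0],[0,0,0],[0,0,0],[0,0,0],[0,0,0]]}}

```text
clock: 10.25
position: [0.4593, 0.2635, 0.1614]
ee_rot: [3.078, 0.363, -0.335]
force: [-0.3, -0.1, -1.5]
width: 0.367
gripper_force: 50.0
```

```bash
python3 - <<'E'
from h import *
s=arm.observe(); print(s["position"].round(4),s["force"].round(1),s["gripper_force"],s["width"])
go([0.42,0.04,0.12],0.1)
E
```

```text
[0.4593 0.2635 0.1614] [-0.3 -0.1 -1.5] 49.99961078166962 0.36734727071671475
shift cm [-7.92 20.83  5.97] turn [0.014 0.216 0.134] clk 10.25
```

>>> {"op": "carry_out", "data": {"claw": [2.5,2.5,2.5,2.5,2.5,2.5,2.5,2.5,2.5,2.5,2.5,2.5,2.5,2.5], "delta_pos": [[0,0,0],[0,0,0],[0,0,0],[0,0,0],[-1.0,2.3,0],[-1.0,2.4,0],[-1.0,2.4,0],[-1.0,2.4,0],[-1.0,2.4,1.5],[-1.0,2.4,2.0],[-1.0,2.4,2.0],[-1.0,2.4,2.0],[-1.1,2.4,1.5],[0,0,0]], "angular": [[0.003,0.054,0],[0.003,0.054,0],[0.003,0.054,0],[0.003,0.054,0],[0,0,0],[0,0,0],[0,0,0],[0,0,0],[0,0,0],[0,0,0],[0,0,0],[0,0,0],[0,0,0],[0,0,0]]}}

```text
clock: 11.65
position: [0.416, 0.0296, 0.0651]
ee_rot: [-3.111, -0.358, 0.018]
force: [0.2, 0.5, -1.1]
width: 0.364
gripper_force: 50.0
```

```bash
python3 - <<'E'
from h import *
p=arm.get_image("scene"); cv2.imwrite("pics/s2.png",cv2.resize(p["frame"][140:440,130:530,::-1],(640,480)))
s=arm.observe(); print(s["position"].round(4),R.from_rotvec(s["ee_rot"]).as_matrix().round(3).tolist(),s["force"].round(1))
E
```

```text
[0.4174 0.0318 0.0661] [[0.974, 0.228, -0.01], [0.228, -0.974, 0.01], [-0.007, -0.012, -1.0]] [ 0.8  0.1 -1.2]
```

View pics/s2.png

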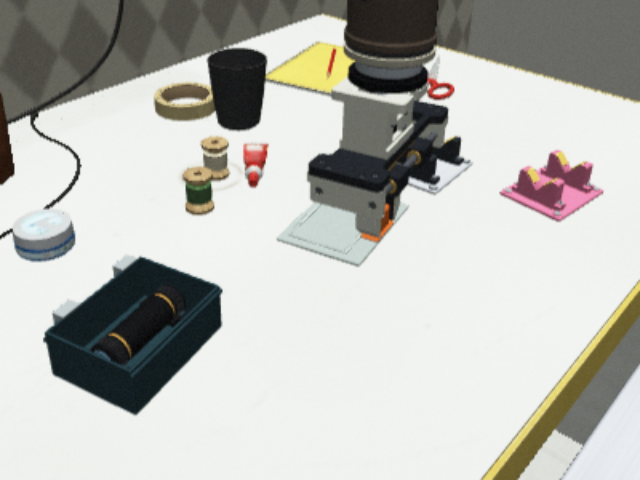

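The lid hangs level at crop (345,225), over free worktop. The open case shows the barrel at (140,325).

>>> {"op": "carry_out", "data": {"claw": [2.5,2.5,2.5,2.5,2.5,2.5,2.5], "delta_pos": [[0,0,1.4],[0,0,1.4],[0,0,1.1],[0,0,0.7],[0,0,0.3],[0,0,0.2],[0,0,0]], "angular": [[0,0,0],[0,0,0],[0,0,0],[0,0,0],[0,0,0],[0,0,0],[0,0,0]]}}

```text
clock: 12.4
position: [0.4188, 0.0342, 0.0163]
ee_rot: [-3.109, -0.365, 0.008]
force: [0.6, -0.2, -0.6]
width: 0.362
gripper_force: 50.0
```

>>> {"op": "carry_out", "data": {"claw": [2.5,2.5,2.5], "delta_pos": [[0,0,0.2],[0,0,0.15],[0,0,0]], "angular": [[0,0,0],[0,0,0],[0,0,0]]}}

```text
clock: 12.7
position: [0.4189, 0.0342, 0.0132]
ee_rot: [-3.109, -0.365, 0.007]
force: [-2.1, 1.2, 8.5]
width: 0.369
gripper_force: 50.0
```

>>> {"op": "carry_out", "data": {"claw": [5,5,5,5,5,5,5,5], "delta_pos": [[0,0,0],[0,0,0],[0,0,-0.6],[0,0,-2],[0,0,-3],[0,0,-4],[0,0,-4],[0,0,-2]], "angular": [[0,0,0],[0,0,0],[0,0,0],[0,0,0],[0,0,0],[0,0,0],[0,0,0],[0,0,0]]}}

```text
clock: 13.5
position: [0.4207, 0.0329, 0.1721]
ee_rot: [-3.109, -0.365, 0.002]
force: [0.5, 0.2, -1.4]
width: 0.544
gripper_force: 0.0
```

```bash
python3 - <<'E'
from h import *
s=arm.observe(); print(s["position"].round(4),s["joints"].round(2),s["width"],s["ee_rot"].round(3))
P={n:arm.get_image(n) for n in ("scene","top")}
for n in P:
    for l in ("barrel","case"):
        for q in arm.place_of(l,P[n])[:2]: print(n,l,(np.array(q["centre"])*[640,480]).round(1),round(q["conf"],2),atz(P[n],q["centre"],.026 if l=="barrel" else 0).round(4))
go([0.515,.273,.2],.227+np.pi/2)
go([0.515,.273,.2],.227-np.pi/2)
E
```

```text
[0.4207 0.0329 0.1721] [ 0.27  0.22 -0.54  2.08  0.13  0.88 -1.68] 0.5436668092217213 [-3.109e+00 -3.650e-01  2.000e-03]
scene barrel [214.2 342.8] 0.75 [0.5159 0.2731 0.026 ]
scene barrel [361.  300.3] 0.61 [0.4172 0.0357 0.026 ]
scene case [217.5 359.4] 0.83 [0.5078 0.2761 0.    ]
scene case [341.2 304.7] 0.73 [0.4558 0.0407 0.    ]
top barrel [211.2 251.4] 0.74 [0.5059 0.2686 0.026 ]
top barrel [424.1 246.1] 0.18 [ 0.5053 -0.2539  0.026 ]
top case [207.4 249.5] 0.62 [0.514  0.2836 0.    ]
shift cm [ 14.9  -21.24  -3.04] turn [-0.014 -0.005 -1.564] clk 13.8
shift cm [ 14.9  -21.24  -3.04] turn [-0.005  0.014  1.577] clk 13.8
```

>>> {"op": "carry_out", "data": {"claw": [5,5,5,5,5,5,4.4,4.4,4.4,4.4,4.4,4.4,4.4,4.4,4.4,4.4,4.4,4.4], "delta_pos": [[2.48,-3.54,-0.5],[2.48,-3.54,-0.5],[2.48,-3.54,-0.5],[2.48,-3.54,-0.5],[2.48,-3.54,-0.5],[2.48,-3.54,-0.5],[0,0,0],[0,0,0],[0,0,0],[0,0,0],[0,0,0],[0,0,0],[0,0,0],[0,0,0],[0,0,0],[0,0,0],[0,0,0],[0,0,0]], "angular": [[-0.014,-0.005,0],[0,0,0],[0,0,0],[0,0,0],[0,0,0],[0,0,0],[0,0,-0.142],[0,0,-0.142],[0,0,-0.142],[0,0,-0.142],[0,0,-0.142],[0,0,-0.142],[0,0,-0.142],[0,0,-0.142],[0,0,-0.142],[0,0,-0.142],[0,0,-0.142],[0,0,0]]}}

```text
clock: 15.6
position: [0.5149, 0.2732, 0.1958]
ee_rot: [-1.951, -2.454, 0.017]
force: [0.2, -0.4, -0.1]
width: 0.483
gripper_force: 0.0
```

```bash
python3 - <<'E'
from h import *
s=arm.observe(); print(s["position"].round(4),s["joints"].round(2),s["width"],R.from_rotvec(s["ee_rot"]).as_matrix().round(3).tolist())
p=arm.get_image("wrist"); save(p,"w4"); np.savez("w4.npz",**p)
for l,z in (("barrel",.026),("case_back",.052),("case",0)):
    for q in arm.place_of(l,p)[:2]: print(l,(np.array(q["centre"])*[640,480]).round(1),round(q["conf"],2),atz(p,q["centre"],z).round(4))
E
```

```text
[0.5149 0.2732 0.1958] [ 0.04  0.57 -0.93  1.65  0.49  1.18 -0.78] 0.48257849981727113 [[-0.225, 0.974, -0.011], [0.974, 0.225, -0.005], [-0.002, -0.012, -1.0]]
barrel [325.1 216.9] 0.64 [0.5123 0.2741 0.026 ]
case_back [367.6 226.6] 0.72 [0.5505 0.2805 0.052 ]
```

View pics/w4.png

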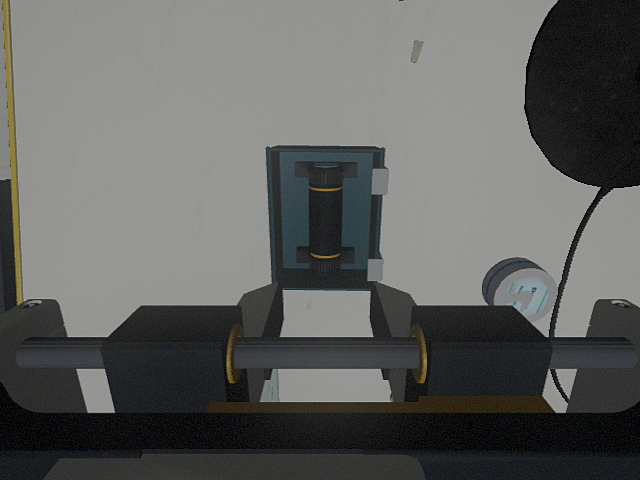

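The barrel lies at (325,217), in line with the gripper's centre, and the rests are clear of where the fingers will go.

```bash
python3 - <<'E'
from h import *
for z in (.08,.0095): go([0.5123,.2741,z],.227+np.pi/2)
p=dict(np.load("w4.npz"))
for u,v in [(325,165),(325,272),(308,217),(342,217)]: print(atz(p,(u/640,v/480),.03).round(4))
E
```

```text
shift cm [ 0.15 -0.16 11.7 ] turn [-0.01   0.002 -0.005] clk 15.8
shift cm [ 0.16 -0.1  18.75] turn [-0.01   0.002 -0.005] clk 15.8
[0.501  0.3227 0.03  ]
[0.5249 0.2193 0.03  ]
[0.4961 0.2712 0.03  ]
[0.5279 0.2787 0.03  ]
```

>>> {"op": "carry_out", "data": {"claw": [4.4,4.4,4.4,4.4,4.4,4.4,4.4,4.4,4.4,4.4,4.4,4.4], "delta_pos": [[0,-0.24,2],[0,0,3],[0,0,3],[0,0,3],[0,0,1.2],[0,0,1.2],[0,0,1.2],[0,0,1.2],[0,0,1.2],[0,0,1.0],[0,0,0.6],[0,0,0]], "angular": [[-0.01,0.002,-0.005],[0,0,0],[0,0,0],[0,0,0],[0,0,0],[0,0,0],[0,0,0],[0,0,0],[0,0,0],[0,0,0],[0,0,0],[0,0,0]]}}

```text
clock: 17.0
position: [0.5128, 0.2727, 0.0107]
ee_rot: [1.952, 2.461, -0.001]
force: [-0.3, 0.1, 0.3]
width: 0.475
gripper_force: 0.0
```

>>> {"op": "carry_out", "data": {"claw": [2.5,2.5,2.5,2.5,2.5], "delta_pos": [[0,0,0],[0,0,0],[0,0,0],[0,0,0],[0,0,0]], "angular": [[0,0,0],[0,0,0],[0,0,0],[0,0,0],[0,0,0]], "force": 45}}

```text
clock: 17.5
position: [0.5134, 0.2732, 0.012]
ee_rot: [1.952, 2.46, 0.002]
force: [0.2, 0.1, 2.4]
width: 0.34
gripper_force: 45.0
```

>>> {"op": "carry_out", "data": {"claw": [2.5,2.5,2.5,2.5,2.5,2.5,2.5], "delta_pos": [[0,0,-0.5],[0,0,-1.5],[0,0,-3],[0,0,-3.5],[0,0,-3.5],[0,0,-2.5],[0,0,0]], "angular": [[0,0,0],[0,0,0],[0,0,0],[0,0,0],[0,0,0],[0,0,0],[0,0,0]]}}

```text
clock: 18.2
position: [0.5143, 0.2747, 0.1613]
ee_rot: [1.95, 2.459, 0.011]
force: [0.3, 0.2, -1.4]
width: 0.336
gripper_force: 45.0
```

```bash
python3 - <<'E'
from h import *
s=arm.observe(); print(s["position"].round(4),s["joints"].round(2),s["width"],s["force"].round(2),R.from_rotvec(s["ee_rot"]).as_matrix().round(3).tolist())
go([0.5065,-.212,.16],.057+np.pi/2)
p=arm.get_image("wrist"); save(p,"w5"); np.savez("w5.npz",**p)
for q in arm.place_of("barrel",p)[:2]: print((np.array(q["centre"])*[640,480]).round(1),round(q["conf"],2),atz(p,q["centre"],s["position"][2]+.015).round(4))
E
```

```text
[0.5143 0.2747 0.1613] [ 0.03  0.59 -0.91  1.71  0.53  1.09 -0.82] 0.33601044416072595 [ 0.3   0.18 -1.41] [[-0.228, 0.974, 0.006], [0.974, 0.228, 0.003], [0.002, 0.007, -1.0]]
shift cm [-47.21 -11.85  -0.05] turn [ 0.007 -0.003  0.173] clk 18.2
[328.  317.2] 0.69 [0.516  0.2744 0.1763]
```

View pics/w5.png

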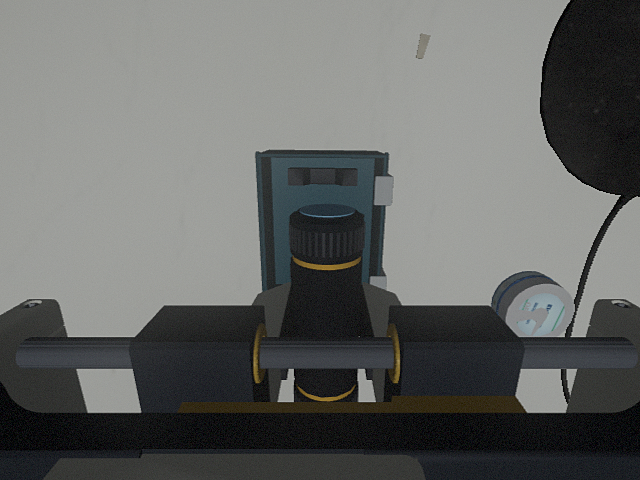

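The barrel is held straight between the fingers, its near end at (327,230) and the rings at y=265 and y=398.

```bash
python3 - <<'E'
from h import *
p=dict(np.load("w5.npz")); s=arm.observe(); Rc=R.from_rotvec(s["ee_rot"]).as_matrix()
for u,v,dz in [(327,268,.030),(327,400,.030),(327,208,.030),(327,217,.014)]:
    print((Rc.T@(atz(p,(u/640,v/480),s["position"][2]+dz)-s["position"])*1000).round(1))
E
```

```text
[ 30.1   2.6 -30. ]
[-36.5   2.7 -30. ]
[ 55.2   2.6 -30. ]
[ 47.7   2.7 -14. ]
```

>>> {"op": "carry_out", "data": {"claw": [2.5,2.5,2.5,2.5,2.5,2.5,2.5,2.5,2.5,2.5,2.5,2.5,2.5], "delta_pos": [[-2.5,-0.6,0],[-4.1,-1,0],[-4.1,-1.1,0],[-4.1,-1.1,0],[-4.1,-1,0],[-4.1,-1,0],[-4.1,-1,0],[-4.1,-1,0],[-4.1,-1.1,0],[-4.1,-1,0],[-4.1,-1,0],[-3.7,-0.95,0],[0,0,0]], "angular": [[0.007,-0.003,0],[0,0,0],[0,0,0],[0,0,0],[0,0,0],[0,0,0],[0,0,0],[0,0,0],[0,0,0],[0,0,0],[0,0,0.08],[0,0,0.09],[0,0,0]]}}

```text
clock: 19.6
position: [0.4996, -0.2202, 0.1566]
ee_rot: [-2.166, -2.272, 0.017]
force: [-0.7, -0.3, -2.0]
width: 0.338
gripper_force: 45.0
```

```bash
python3 - <<'E'
from h import *
s=arm.observe(); print(s["position"].round(4),s["joints"].round(2),s["width"],s["force"].round(2),R.from_rotvec(s["ee_rot"]).as_matrix().round(3).tolist())
p=arm.get_image("wrist"); save(p,"w6"); np.savez("w6.npz",**p)
for l,z in [("stand_seat",.048),("stand",0),("pad_left_near",.036),("pad_left_far",.036)]:
    for q in arm.place_of(l,p)[:2]: print(l,(np.array(q["centre"])*[640,480]).round(1),round(q["conf"],2),atz(p,q["centre"],z).round(4))
E
```

```text
[ 0.4996 -0.2202  0.1566] [ 0.94  0.54 -0.89  1.8   0.49  1.05 -0.09] 0.33762734283462004 [-0.68 -0.31 -2.01] [[-0.048, 0.999, -0.009], [0.999, 0.048, -0.006], [-0.006, -0.009, -1.0]]
stand_seat [144.7 280.3] 0.78 [ 0.3484 -0.2666  0.048 ]
stand_seat [351.3 179.7] 0.55 [ 0.5163 -0.1736  0.048 ]
stand [331.3 211.1] 0.88 [ 0.5032 -0.2102  0.    ]
stand [170.5 261.7] 0.84 [ 0.349  -0.2687  0.    ]
pad_left_near [136.4 236. ] 0.61 [ 0.3392 -0.2316  0.036 ]
pad_left_near [318.5 179.9] 0.54 [ 0.4911 -0.1768  0.036 ]
pad_left_far [350.4 180.5] 0.65 [ 0.5165 -0.176   0.036 ]
pad_left_far [169.9 243. ] 0.56 [ 0.3671 -0.2364  0.036 ]
```

View pics/w6.png

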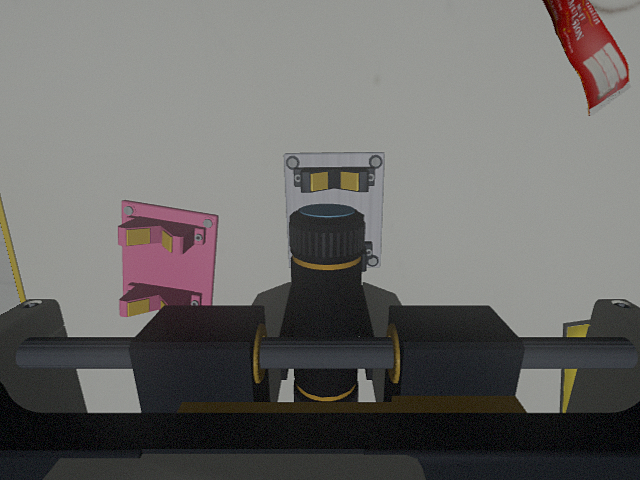

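The stand's foot is at (285–384,152), square to the tool, with the +y pads at (319,180) and (350,180). The barrel's axis is at column 327, slightly left of the pad midpoint at 334.5.

```bash
python3 - <<'E'
from h import *
p=dict(np.load("w6.npz"))
a,b=[atz(p,(u/640,v/480),.006) for u,v in [(285,152.5),(384,152.5)]];d=b-a;print(a,b,np.linalg.norm(d),np.arctan2(d[1],d[0]))
a,b=[atz(p,(u/640,v/480),.036) for u,v in [(319,181),(350,181)]];d=b-a;print(a,b,np.arctan2(d[1],d[0]))
go([.5045,-.209,.055],.052+np.pi/2)
E
```

```text
[ 0.46038114 -0.15901905  0.006     ] [ 0.54570443 -0.15481644  0.006     ] 0.08542673329809393 0.049215340423718314
[ 0.49147505 -0.17761873  0.036     ] [ 0.51620464 -0.17638095  0.036     ] 0.050010844452744334
shift cm [ 0.3   0.34 10.33] turn [-0.006  0.003  0.01 ] clk 19.85
```

>>> {"op": "carry_out", "data": {"claw": [2.5,2.5,2.5,2.5,2.5,2.5,2.5,2.5], "delta_pos": [[0.3,0.25,1.5],[0,0,2.5],[0,0,2.5],[0,0,1.8],[0,0,1.2],[0,0,1.0],[0,0,0.5],[0,0,0]], "angular": [[-0.006,0.003,0],[0,0,0],[0,0,0],[0,0,0],[0,0,0],[0,0,0],[0,0,0],[0,0,0]]}}

```text
clock: 20.65
position: [0.5044, -0.2102, 0.0485]
ee_rot: [2.153, 2.287, -0.001]
force: [0.3, 0.0, -1.7]
width: 0.339
gripper_force: 45.0
```

```bash
python3 - <<'E'
from h import *
s=arm.observe(); print(s["position"].round(4),s["width"],s["force"].round(2),s["ft_torque"].round(3),R.from_rotvec(s["ee_rot"]).as_matrix().round(3).tolist())
go([.5045,-.209,.040],.05+np.pi/2)
E
```

```text
[ 0.5044 -0.2102  0.0485] 0.33937852207915653 [ 0.26  0.04 -1.71] [-0.049 -0.11   0.025] [[-0.06, 0.998, 0.0], [0.998, 0.06, -0.001], [-0.001, 0.0, -1.0]]
shift cm [0.12 0.02 0.85] turn [0.    0.001 0.01 ] clk 20.65
```

>>> {"op": "carry_out", "data": {"claw": [2.5,2.5,2.5,2.5,2.5], "delta_pos": [[0.1,0,0.4],[0,0,0.3],[0,0,0.2],[0,0,0.1],[0,0,0]], "angular": [[0,0,0.01],[0,0,0],[0,0,0],[0,0,0],[0,0,0]]}}

```text
clock: 21.15
position: [0.5043, -0.2095, 0.0386]
ee_rot: [2.165, 2.275, -0.001]
force: [0.1, 0.1, -1.4]
width: 0.341
gripper_force: 45.0
```

>>> {"op": "carry_out", "data": {"claw": [2.5,2.5,2.5], "delta_pos": [[0,0,0.12],[0,0,0.1],[0,0,0]], "angular": [[0,0,0],[0,0,0],[0,0,0]]}}

```text
clock: 21.45
position: [0.5043, -0.2095, 0.0364]
ee_rot: [2.165, 2.275, -0.001]
force: [0.1, 0.5, -0.8]
width: 0.339
gripper_force: 45.0
```

>>> {"op": "carry_out", "data": {"claw": [2.5,2.5,2.5], "delta_pos": [[0,0,0.1],[0,0,0.06],[0,0,0]], "angular": [[0,0,0],[0,0,0],[0,0,0]]}}

```text
clock: 21.75
position: [0.5044, -0.2095, 0.0349]
ee_rot: [2.165, 2.275, -0.0]
force: [-0.3, 0.3, -0.8]
width: 0.338
gripper_force: 45.0
```

>>> {"op": "carry_out", "data": {"claw": [2.5,2.5,2.5], "delta_pos": [[0,0,0.08],[0,0,0.06],[0,0,0]], "angular": [[0,0,0],[0,0,0],[0,0,0]]}}

```text
clock: 22.05
position: [0.5048, -0.2096, 0.0342]
ee_rot: [2.163, 2.275, -0.0]
force: [-2.1, 0.1, 7.7]
width: 0.339
gripper_force: 45.0
```

>>> {"op": "carry_out", "data": {"claw": [2.5,2.5,2.5], "delta_pos": [[0,-0.03,0.02],[0,0,0.02],[0,0,0]], "angular": [[0,0,0],[0,0,0],[0,0,0]]}}

```text
clock: 22.35
position: [0.5048, -0.2096, 0.0342]
ee_rot: [2.163, 2.274, -0.0]
force: [-2.0, -0.9, 10.3]
width: 0.336
gripper_force: 45.0
```

```bash
python3 - <<'E'
from h import *
s=arm.observe(); print(s["position"].round(4),s["force"].round(2),s["ft_torque"].round(3),s["ee_rot"].round(4))
E
```

```text
[ 0.5048 -0.2096  0.0342] [-2.   -0.91 10.27] [-0.07   0.385  0.233] [ 2.1628e+00  2.2742e+00 -1.0000e-04]
```

>>> {"op": "carry_out", "data": {"claw": [2.5,2.5,2.5], "delta_pos": [[0,-0.03,0],[0,0,0.02],[0,0,0]], "angular": [[0,0,-0.008],[0,0,0],[0,0,0]]}}

```text
clock: 22.65
position: [0.5047, -0.2095, 0.034]
ee_rot: [2.154, 2.283, 0.001]
force: [-1.9, 0.4, 10.1]
width: 0.338
gripper_force: 45.0
```

```bash
python3 - <<'E'
from h import *
s=arm.observe(); print(s["position"].round(4),s["force"].round(2),s["ft_torque"].round(3),s["ee_rot"].round(4))
E
```

```text
[ 0.5047 -0.2095  0.034 ] [-1.87  0.36 10.06] [-0.043  0.177  0.194] [2.1536e+00 2.2827e+00 6.0000e-04]
```

>>> {"op": "carry_out", "data": {"claw": [2.5,2.5,2.5], "delta_pos": [[0,-0.04,0],[0,0,0],[0,0,0]], "angular": [[0,0,-0.006],[0,0,0],[0,0,0]]}}

```text
clock: 22.95
position: [0.5048, -0.2096, 0.0339]
ee_rot: [2.147, 2.289, 0.002]
force: [1.6, -0.6, 7.1]
width: 0.34
gripper_force: 45.0
```

```bash
python3 - <<'E'
from h import *
s=arm.observe(); print(s["position"].round(4),s["force"].round(2),s["ft_torque"].round(3),s["ee_rot"].round(4))
E
```

```text
[ 0.5048 -0.2096  0.0339] [ 1.55 -0.59  7.12] [-0.022 -0.243  0.075] [2.1469e+00 2.2885e+00 1.7000e-03]
```

>>> {"op": "carry_out", "data": {"claw": [2.5,2.5,2.5,2.5], "delta_pos": [[0,0.02,0.03],[0,0,0.03],[0,0,0.02],[0,0,0]], "angular": [[0,0,0],[0,0,0],[0,0,0],[0,0,0]]}}

```text
clock: 23.35
position: [0.5049, -0.2096, 0.0338]
ee_rot: [2.146, 2.288, 0.001]
force: [-3.6, 0.6, 17.1]
width: 0.342
gripper_force: 45.0
```

```bash
python3 - <<'E'
from h import *
s=arm.observe(); print(s["position"].round(4),s["force"].round(2),s["ft_torque"].round(3),s["ee_rot"].round(4))
E
```

```text
[ 0.5049 -0.2096  0.0338] [-3.56  0.63 17.1 ] [0.032 0.506 0.099] [2.1465e+00 2.2884e+00 6.0000e-04]
```

>>> {"op": "carry_out", "data": {"claw": [2.5,2.5,2.5,2.5], "delta_pos": [[0,-0.03,0],[0,0,0],[0,0,0],[0,0,0]], "angular": [[0,0,0],[0,0,0],[0,0,0],[0,0,0]]}}

```text
clock: 23.75
position: [0.5048, -0.2096, 0.0338]
ee_rot: [2.146, 2.288, 0.001]
force: [-3.2, -0.6, 16.5]
width: 0.337
gripper_force: 45.0
```

```bash
python3 - <<'E'
from h import *
s=arm.observe(); print(s["position"].round(4),s["force"].round(2),s["ft_torque"].round(3),s["ee_rot"].round(4))
p=arm.get_image("scene"); t=arm.get_image("top"); cv2.imwrite("pics/s3.png",np.hstack([cv2.resize(p["frame"][160:360,290:490,::-1],(400,400)),cv2.resize(t["frame"][150:350,270:470,::-1],(400,400))]))
s=arm.observe(); print(s["force"].round(2),s["ft_torque"].round(3),s["clock"])
E
```

```text
[ 0.5048 -0.2096  0.0338] [-3.23 -0.64 16.52] [0.011 0.294 0.137] [2.1463e+00 2.2881e+00 1.3000e-03]
[-2.130e+00  1.000e-02  1.671e+01] [0.029 0.27  0.061] 23.85
```

View pics/s3.png

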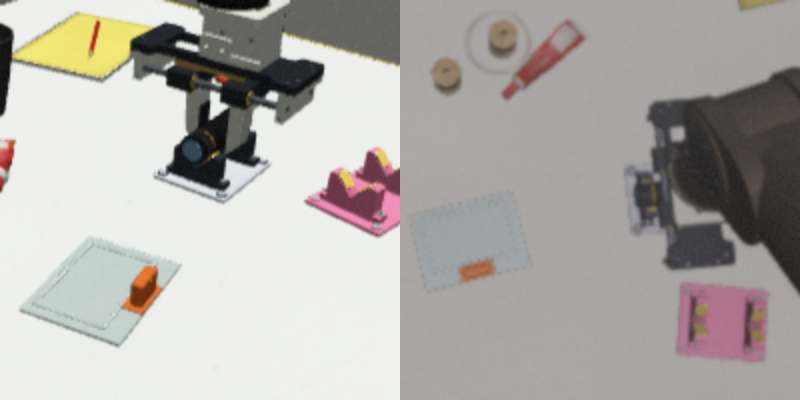

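The barrel sits in the saddles of the pale stand (left crop 205,150). The lid lies flat, right way up, at (100,290), and the spools and tube are untouched. I'll trim the lateral force and check where the barrel sits lengthwise.

>>> {"op": "carry_out", "data": {"claw": [2.5,2.5,2.5,2.5], "delta_pos": [[0,-0.03,0],[0,0,0],[0,0,0],[0,0,0]], "angular": [[0,0,-0.003],[0,0,0],[0,0,0],[0,0,0]]}}

```text
clock: 24.25
position: [0.5048, -0.2096, 0.0338]
ee_rot: [2.143, 2.291, 0.002]
force: [-0.4, -0.3, 14.5]
width: 0.335
gripper_force: 45.0
```

```bash
python3 - <<'E'
from h import *
F=[]
def rd(): s=arm.observe();F.append(np.r_[s["force"],s["ft_torque"]])
P={n:arm.get_image(n) for n in("scene","top","wrist")}; rd()
for n in P:
    for l in("barrel","stand_seat"):
        r=arm.place_of(l,P[n]); rd()
        for q in r[:2]: print(n,l,(np.array(q["centre"])*[640,480]).round(1),round(q["conf"],2),atz(P[n],q["centre"],.048).round(4))
    for q in arm.place_of("stand",P[n])[:2]: print(n,"stand",round(q["conf"],2),atz(P[n],q["centre"],0).round(4))
    rd()
print(np.mean(F,0).round(2),np.std(F,0).round(2))
p=P["wrist"]; cv2.imwrite("pics/w7.png",p["frame"][130:430,200:460,::-1])
np.savez("w7.npz",**p)
E
```

```text
scene barrel [398.8 224.3] 0.7 [ 0.5067 -0.2181  0.048 ]
scene stand_seat [477.8 242.4] 0.86 [ 0.3442 -0.2583  0.048 ]
scene stand_seat [400.8 225.5] 0.59 [ 0.5004 -0.2161  0.048 ]
scene stand 0.72 [ 0.4974 -0.2171  0.    ]
scene stand 0.7 [ 0.3458 -0.2701  0.    ]
top barrel [410.9 249.5] 0.6 [ 0.4953 -0.2161  0.048 ]
top stand_seat [436.2 309.7] 0.58 [ 0.3504 -0.2682  0.048 ]
top stand_seat [209.3 248.4] 0.43 [0.5107 0.2684 0.048 ]
top stand 0.7 [ 0.3515 -0.2711  0.    ]
top stand 0.57 [ 0.5095 -0.2095  0.    ]
wrist barrel [330.3 316.3] 0.93 [ 0.5076 -0.2099  0.048 ]
wrist stand 0.65 [ 0.3476 -0.2687  0.    ]
[-1.37  0.33 14.74  0.05  0.07 -0.05] [0.47 0.42 0.61 0.03 0.03 0.04]
```

View pics/w7.png

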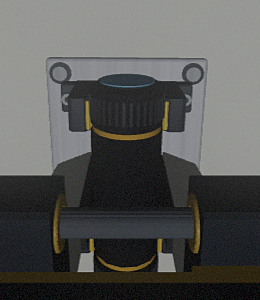

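The barrel rests in both saddles, its far end at crop (127,90), centred between the flanks (70 and 185). Its lengthwise offset is within about 2 mm. One last trim.

>>> {"op": "carry_out", "data": {"claw": [2.5,2.5,2.5,2.5,2.5,2.5], "delta_pos": [[0,-0.015,0.01],[0,0,0],[0,0,0],[0,0,0],[0,0,0],[0,0,0]], "angular": [[0,0,0.001],[0,0,0],[0,0,0],[0,0,0],[0,0,0],[0,0,0]]}}

```text
clock: 25.45
position: [0.5049, -0.2096, 0.0338]
ee_rot: [2.144, 2.29, 0.002]
force: [-0.4, 0.3, 15.3]
width: 0.337
gripper_force: 45.0
```

```bash
python3 - <<'E'
from h import *
F=[]
for i in range(8):
    s=arm.observe();F.append(np.r_[s["force"],s["ft_torque"]]);arm.get_image("top")
print(np.mean(F,0).round(2),s["clock"],s["gripper_force"])
f=np.mean(F,0)
if abs(f[0])<1.6 and 10<f[2]<20: print(arm.sign_off())
E
```

```text
[-0.92  0.3  15.4   0.05  0.06 -0.02] 25.8 44.99309957027435
the job is handed in; nothing more can be done
None
```

The job is handed in at about 26 s of the 58 s: the lid lies flat and right way up on the worktop, and the barrel is seated in the two V saddles of the pale stand, still gripped and pressed with about 15 N, sideways force about 1 N, middle within about 2 mm.

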